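# Back the sprung locating slide off a welded block and leave it latched

### The job

The weld is finished: back the fixture's sprung locating slide off the welded block and leave it latched, so that the block can be taken out. Push the slide's yellow tab away from the block until the brass stop pin has gone past the red catch, then let the slide spring back until the pin rests on the dropped catch, and move clear. Leave the block in its nest, and the wire brush and the welding magnet beside the fixture where they lie.

Things in the scene. Friction and masses are not known exactly. Their poses are not given: they have to be found in the camera images.
- fixture: Steel weld-fixture plate bolted down, 370 x 150 x 12 mm (x -165 to 205 mm). +x: the direction in which the slide is pushed, away from the welded block; z up. Origin on the bench straight below the middle of the yellow tab's push face with the slide home. Fixed blue guide with steel strips: x -8 to 140 mm, y within 27 mm, top 37 mm above the bench; bracket and spring barrel behind.
- slide (a joint): Slide travel along fixture +x, m: 0 home, nose on the block; 0.030 latched, pin resting on the catch; 0.048 end stop. A spring drives it home with 6 N at 0, 8 N at 0.030, 9 N at the end; friction 0.6 N, and the catch adds 1 to 2 N in passing. Pushed less than 0.031 it comes all the way home again; released from further it springs back to 0.030 and stays there.
- tab_face (a point): Middle of the push face of the slide's upright yellow tab, 60 mm above the bench; moves with the slide. The face looks along fixture -x, to the block. Tab 44 mm wide (y), 8 mm thick behind the face, 40 to 78 mm above the bench. In front of the face is free room for a fingertip, over the slide's bar (top 34 mm above the bench): 75 mm from the face to the block with the slide home.
- stop_pin (a point): Centre of the top of the brass stop pin, 8 mm in diameter, that stands on the slide 40 mm behind the tab's face, top 52 mm above the bench; moves with the slide.
- catch (a joint): Angle of the red drop catch, a ramped steel pawl hinged on the rear bracket over the slide, in rad: 0 dropped, up to 0.4 raised. The pin lifts it to about 0.15 in passing and it drops by itself behind the pin at 0.030 of slide travel. Its arm is 58 mm above the bench when down, up to 75 mm when raised. It needs no touching.
- block: The brown steel welded block, loose in its nest: plate 49 x 90 x 20 mm (fixture x, y, z) with a 25 x 55 x 15 mm block welded on top, 0.85 kg. Origin at the centre of its underside, 12 mm above the bench, 101 mm from the fixture's origin on its -x side; top 47 mm above the bench.
- wire_brush: Wire brush lying beside the fixture, 260 x 35 x 22 mm, long in its x; origin at the middle of its underside.
- weld_magnet: Red six-sided welding magnet lying flat beside the fixture, 96 mm across, 18 mm high; origin at the centre of its underside.
Not all that is in view belongs to the job. What is meant by the block is not blue, and is the larger of those in its own colour.

How it is judged (in metres and radians):
On the way, in this order (a step that is already met when the one before it is completed fails the run):
1. the slide is pushed past the catch (value of joint slide above 0.0315 m), for 0.05 s.
2. the slide has come back and rests latched on the catch (value of joint slide between 0.0275 and 0.0313 m and value of joint catch below 0.03 rad and contact force between slide and the arm below 0.3 N and contact force between slide and the fingers below 0.3 N), for 0.2 s.
At the end, for the whole second after the job is handed in: The slide rests latched at its middle position, 30 mm back (within 2.5 mm) and still, with the catch dropped (under 0.03 rad), and the welded block lies still within 6 mm of where it was (value of joint slide between 0.0275 and 0.0325 m and velocity of joint slide between -0.01 and 0.01 m/s and value of joint catch below 0.03 rad and distance of block from where it was at the start of the episode below 0.006 m and linear speed of block below 0.02 m/s); the robot touches nothing.
It fails at once if the welded block is lifted, pushed or carried more than 10 mm (distance of block from where it was at the start of the episode above 0.01 m).
It fails at once if the wire brush or the welding magnet is moved more than 15 mm (distance of any of wire_brush, weld_magnet from where it was at the start of the episode above 0.015 m).
It also fails if it takes over 35 s, if anything falls off the work surface, if the arm or the gripper's body presses on something with over 40 N, if the wrist force passes 120 N, or if a joint passes its speed limit or range.

### The arm

A 7-joint arm with a two-finger parallel gripper is mounted at the origin on the work surface. World frame = base frame: x ahead of the robot, y to its left, z up, the work surface at z = 0. Lengths are in mm, angles in rad, forces in N, time in s.
With the tool pointing down it reaches from about 400 to 925 mm from the base axis. Payload 5.6 kg.
Tool frame: the origin (TCP) lies between the finger pads; the fingertips stand 14 mm ahead of it and the grasp point (between the pads) lies 5 mm behind it (manip.tcp_to_tips is the distance from the TCP to the fingertips, in mm); x points along the fingers, y is the direction in which the jaws open and shut, and the axes are right-handed (so a half turn about x gives the same grasp; the last joint's range is limited). The gripper opens to 85 mm and grips with 20 to 120 N. Pads are 22 mm wide; open, the fingers measure 114 mm over their backs; the gripper's body (76 mm by 85 mm) begins 54 mm behind the grasp point. The pads swing forward as they close: fully open they stand 13 mm farther back than shut.
Start: joints at [-1.315, 0.468, -0.012, 1.603, 0.006, 1.071, -0.056], TCP at [191.383, 621.193, 245.29] pointing down, gripper open.
Joint ranges: [-2.53, 2.53], [-0.31, 2.02], [-1.57, 1.55], [0.28, 2.44], [-1.29, 4.43], [0.15, 1.84], [-2.92, 2.92]. Speed limits (rad/s): [2.57, 2.57, 3.14, 3.14, 3.14, 3.14, 3.14].

### API

Orientations are given as [roll, pitch, yaw] about the fixed x, y, z axes, in that order (R = Rz(yaw) Ry(pitch) Rx(roll)).
In Python, from cell import manip, imaging gives the robot as it stands.
- The arm moves only by the shell command python3 -m handwheel 'ROWS' [FORCE]. ROWS is JSON, a list that holds one entry, the list of rows, each a list of 7 numbers: the gripper's target within -1 to 1 (fully open at 1, half-way at 0, shut at -1), then the shift along the tool's x, y, z in cm, then the turn, a rotation vector about the tool's x, y, z in rad. A call has 1 to 5 rows; each row shifts and turns the pose as measured when the row begins, along the tool's axes as they then stand; what a row does not reach is not made up. A row lasts 1/8 s, in which the tool goes at most 62.5 mm and 10.7 degrees, less where a joint would pass 70% of its speed; a pose out of reach is approached as far as the arm can. A call is refused whole if a number of a shift passes 6.25 or a number of a turn 0.188, either way. A call with a gripper value outside its range is refused whole. The fingers move at their own pace and stop on an object; FORCE is the grip in N (left out, the last holds). Time passes only in rows, so rows that do not move let the fingers close. It gives the time, the measured TCP pose, the force and the opening at its end, in the units of the state.
- manip.get_state(): the state, without advancing time (a new reading comes with each control period).
- imaging.camera(name): name is "scene" or "top"; returns a dict with "color" (420x560x3 uint8, red, green, blue), "fx", "fy", "cx", "cy" (pixels), "R" (3x3) and "t" (3): a world point X has camera coordinates R X + t. Camera axes: x right, y down, z forward; pixel columns grow to the right and rows downward; lengths in mm; the calibration is good to about 2 mm. A picture is of the moment at which its call begins. There is no depth.
- manip.job_done(): hands the job in, once; it reports no verdict.
Trained networks look in a picture, given as the dict that the camera call returned (one of the last four; its "shot" number tells which), for a name from the list of things; names that differ only in an ending like _2 or _b are one class to them, and where a whole thing is asked for, a point or a joint stands for the part that bears it (a point fixed in the world has none). Each returns a list of dicts, best first, with "p" (0 to 1); they miss things now and then, are a little off and sometimes report something else, mostly with a low value. They report only what shows in the picture. A call takes as long as a camera call. They do not tell look-alikes from the thing itself.
- imaging.spot_in(picture, query): "point" ([column, row] in pixels, amid what is visible of it).
- imaging.landmark_of(picture, query): "point" ([column, row] in pixels: a listed point, or the origin of a listed thing).
The state is a dict: "clock": time; "joints": joint angles; "joint_velocities": joint speeds; "effort": joint torques, N m; "eef_pos": TCP position; "tcp_rot": TCP orientation; "contact_force": force on the tool from outside, world axes, zero at the start; "ft_torque": the same for the moment, N m; "opening": opening from 0.0 (shut) to 1.0 (fully open).
Only numpy, scipy, OpenCV 4.12 (cv2) and the standard library are available. Lean on these libraries where they do the work, as an engineer would, in place of code of your own. Each camera call takes 0.05 s, during which the arm holds its last target. There are 200 camera calls.

## Working session

There is one attempt and no reset: what is moved stays moved. The work goes in short steps, Python scripts to look and compute and a shell command to move; the robot and the scene stay as the last step left them, time stands still between calls to the robot, and variables do not carry over. Pictures are saved under pics/ and viewed, about 8 in all and at most 12, crops included, and the job is handed in when it is done.

```bash
mkdir -p pics; ls; python3 - <<'E'
from cell import manip, imaging
import cv2, numpy as np
print({k:np.round(v,3).tolist() for k,v in manip.get_state().items() if k in('clock','eef_pos','tcp_rot','opening','contact_force')})
ims=[]
for c in('scene','top'):
    p=imaging.camera(c); cv2.imwrite(f'pics/{c}0.png',p['color'][:,:,::-1])
    print(c,p['fx'],p['cx'],p['cy'],np.round(p['R'],3).tolist(),np.round(p['t'],0).tolist())
    for q in('tab_face','stop_pin','block','fixture','catch','wire_brush','weld_magnet'):
        print(q,[(np.round(d['point']).tolist(),round(d['p'],2)) for d in imaging.landmark_of(p,q)[:4]])
E
```

```text
pics
{'clock': 0.0, 'eef_pos': [191.273, 620.644, 244.33], 'tcp_rot': [-1.498, 1.569, -1.797], 'contact_force': [0.385, -0.694, 0.315], 'opening': 1.0}
scene 437.17790231411664 280.9752875348065 209.27839267687534 [[-0.186, 0.982, -0.0], [0.718, 0.136, -0.683], [-0.671, -0.128, -0.731]] [48.0, -289.0, 1444.0]
tab_face [([231.0, 213.0], 0.62)]
stop_pin [([234.0, 229.0], 0.97)]
block [([167.0, 190.0], 0.83), ([196.0, 158.0], 0.75), ([220.0, 201.0], 0.7)]
fixture [([230.0, 233.0], 0.83)]Traceback (most recent call last):
  File "<stdin>", line 9, in <module>
ValueError: it knows: block, fixture, stop_pin, tab_face, weld_magnet, wire_brush
```

```bash
python3 - <<'E'
from cell import manip, imaging
import cv2, numpy as np
ims=[]
for c in('scene','top'):
    p=imaging.camera(c); ims.append(p['color'][:,:,::-1].copy())
    cv2.imwrite(f'pics/{c}1.png',p['color'][:,:,::-1])
    if c=='top':print(c,p['fx'],p['cx'],p['cy'],np.round(p['R'],3).tolist(),np.round(p['t'],0).tolist())
    for q in('tab_face','stop_pin','block','fixture','wire_brush','weld_magnet'):
        print(q,[(np.round(d['point']).tolist(),round(d['p'],2)) for d in imaging.landmark_of(p,q)[:4]])
E
```

```text
tab_face [([231.0, 213.0], 0.57)]
stop_pin [([234.0, 228.0], 0.55)]
block [([196.0, 160.0], 0.96), ([220.0, 197.0], 0.8), ([165.0, 191.0], 0.7)]
fixture [([230.0, 236.0], 0.56)]
wire_brush [([165.0, 252.0], 0.91), ([231.0, 214.0], 0.29)]
weld_magnet [([310.0, 231.0], 0.66)]
top 463.3120037686491 281.80565159211415 215.73416558074558 [[-0.019, -1.0, 0.011], [-0.987, 0.017, -0.161], [0.161, -0.014, -0.987]] [42.0, 500.0, 1243.0]
tab_face [([324.0, 216.0], 0.73)]
stop_pin [([318.0, 200.0], 0.56)]
block [([343.0, 246.0], 0.97), ([390.0, 313.0], 0.87), ([405.0, 254.0], 0.82)]
fixture [([323.0, 218.0], 0.77)]
wire_brush [([375.0, 190.0], 0.62)]
weld_magnet [([256.0, 233.0], 0.95)]
```

View pics/scene0.png

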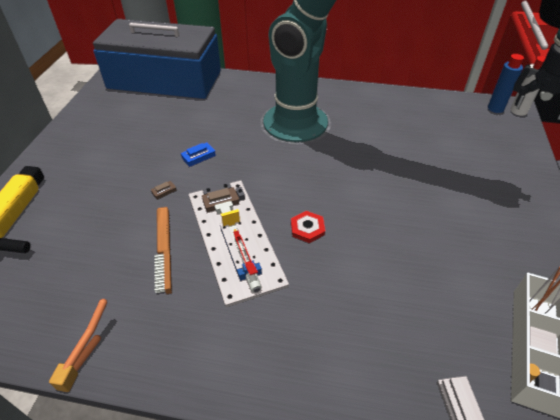

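View pics/top1.png

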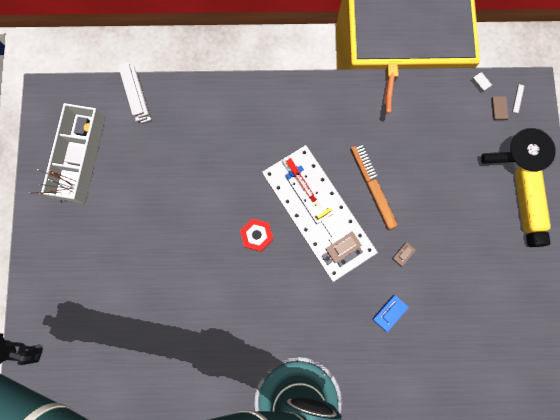

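The scene view shows the fixture with the large brown block at (220,198). The small brown look-alike is at (163,189) and the blue one at (198,154). In the top view they are at (343,248), (404,254) and (390,313). The tab is at scene (231,216) and top (324,213). The brush lies at top (375,190) and the magnet at top (257,235). I choose the large brown block in the nest and the yellow tab beside it. Next I'll triangulate and check a close crop.

```bash
cat > h.py <<'E'
from cell import manip, imaging
import cv2, numpy as np
from scipy.optimize import least_squares
F={'tab_face':(0,0,60),'stop_pin':(40,0,52),'block':(-101,0,12),'fixture':(0,0,0)}
def proj(p,X):
    c=np.asarray(X)@np.array(p['R']).T+p['t']; return np.c_[p['fx']*c[:,0]/c[:,2]+p['cx'],p['fy']*c[:,1]/c[:,2]+p['cy']]
def fx2w(v,P):
    P=np.atleast_2d(np.array(P,float)); c,s=np.cos(v[2]),np.sin(v[2])
    return np.c_[v[0]+c*P[:,0]-s*P[:,1],v[1]+s*P[:,0]+c*P[:,1],P[:,2]]
E
python3 - <<'E'
from h import *
ps=[imaging.camera(c) for c in('scene','top')]*1
guess={'scene':{'block':(220,199)},'top':{'block':(343,248)}}
obs=[]
for p,c in zip(ps,('scene','top')):
    for q in F:
        L=imaging.landmark_of(p,q)
        if not L: print('miss',c,q); continue
        pt=L[0]['point']
        if q=='block': pt=min((d['point'] for d in L),key=lambda a:np.hypot(*np.subtract(a,guess[c]['block'])))
        obs.append((p,q,pt,c))
res=lambda v:np.concatenate([(proj(p,fx2w(v,F[q]))-pt).ravel() for p,q,pt,c in obs])
best=min((least_squares(res,[600,0,a],loss='soft_l1') for a in(0,.6,1.2,-.6)),key=lambda r:r.cost)
v=best.x; print('fixture x,y,yaw',v.round(3),best.cost)
for (p,q,pt,c),r in zip(obs,best.fun.reshape(-1,2)): print(c,q,np.round(pt,1),r.round(1))
np.save('v.npy',v)
out=[]
for p in ps:
    im=p['color'][:,:,::-1]; o=proj(p,fx2w(v,(0,0,40)))[0]; w=55
    x0,y0=int(o[0])-w,int(o[1])-w; k=7
    cr=cv2.resize(im[y0:y0+2*w,x0:x0+2*w],(400,400),interpolation=cv2.INTER_CUBIC); k=400/(2*w)
    def line(P,col):
        a=((proj(p,fx2w(v,P))-[x0,y0]+.5)*k).astype(int); cv2.polylines(cr,[a],True,col,1)
    line([(-165,-75,12),(205,-75,12),(205,75,12),(-165,75,12)],(255,0,255))
    line([(0,-22,40),(0,22,40),(0,22,78),(0,-22,78)],(0,255,0))
    line([(-113.5,-27,47),(-88.5,-27,47),(-88.5,27,47),(-113.5,27,47)],(255,255,0))
    out.append(cr)
cv2.imwrite('pics/crop.png',np.hstack(out))
s=manip.get_state(); print(s['clock'])
E
```

```text
fixture x,y,yaw [495.324 -87.26   57.049] 72.996370725297
scene tab_face [231.9 215.1] [-3.6 -0.2]
scene stop_pin [233.2 230.8] [-0.8 -2. ]
scene block [221.3 200.1] [-0.   0.5]
scene fixture [228.1 230.8] [ 2.2 -0.1]
top tab_face [325.7 215. ] [0.4 0.6]
top stop_pin [341.6 242.9] [-23.2 -39.2]
top block [342.1 245.1] [0.5 4.2]
top fixture [325.2 222.1] [-1.3 -3.1]
1.45
```

View pics/crop.png

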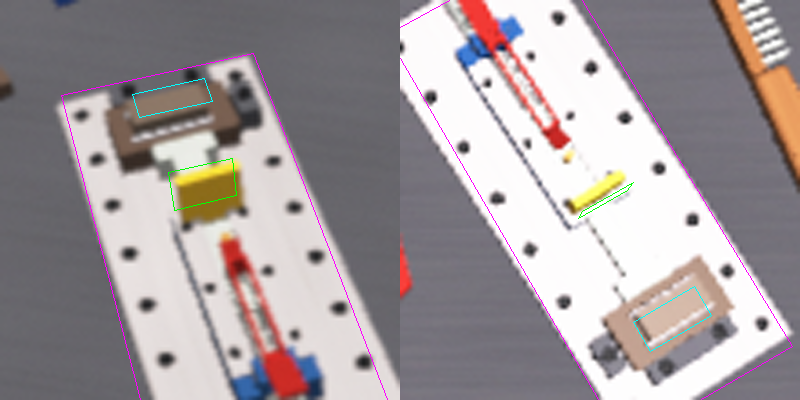

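The crop confirms the large brown block in its nest, with the yellow tab in front of it. The fit is a few millimetres off because of an outlying stop pin point. I'll refine it with the plate's corners and the yellow tab.

```bash
cat >> h.py <<'E'
def draw(ps,v,name,s=0,w=42,extra=()):
    out=[]
    for p in ps:
        im=p['color'][:,:,::-1]; o=proj(p,fx2w(v,(-20,0,40)))[0]; k=400/(2*w)
        x0,y0=int(o[0])-w,int(o[1])-w
        cr=cv2.resize(im[y0:y0+2*w,x0:x0+2*w],(400,400),interpolation=cv2.INTER_CUBIC)
        def line(P,col):
            a=((proj(p,fx2w(v,P))-[x0,y0]+.5)*k).astype(int); cv2.polylines(cr,[a],True,col,1)
        line([(-165,-75,12),(205,-75,12),(205,75,12),(-165,75,12)],(255,0,255))
        line([(s,-22,40),(s,22,40),(s,22,78),(s,-22,78)],(0,255,0))
        line([(-113.5,-27,47),(-88.5,-27,47),(-88.5,27,47),(-113.5,27,47)],(255,255,0))
        out.append(cr)
    cv2.imwrite(name,np.hstack(out))
E
python3 - <<'E'
from h import *
v0=np.load('v.npy'); v0[2]=(v0[2]+np.pi)%(2*np.pi)-np.pi
ps=[imaging.camera(c) for c in('scene','top')]
C=[(-165,-75,12),(205,-75,12),(205,75,12),(-165,75,12)]
obs=[]
for p in ps:
    q0=proj(p,fx2w(v0,C))
    hsv=cv2.cvtColor(p['color'],cv2.COLOR_RGB2HSV)
    roi=np.zeros(hsv.shape[:2],np.uint8); cv2.fillConvexPoly(roi,q0.astype(np.int32),1); roi=cv2.dilate(roi,np.ones((13,13)))
    m=((hsv[...,2]>140)&(hsv[...,1]<60)).astype(np.uint8)*roi
    h=cv2.convexHull(np.vstack(cv2.findContours(m,cv2.RETR_EXTERNAL,cv2.CHAIN_APPROX_NONE)[0]))
    for e in np.arange(2,12,.5):
        a=cv2.approxPolyDP(h,e,True)[:,0]
        if len(a)==4: break
    print(a.tolist(),q0.round(1).tolist())
    for P,q in zip(C,q0):
        d=np.hypot(*(a-q).T); 
        if d.min()<8: obs.append((p,P,a[d.argmin()]))
    y=((abs(hsv[...,0].astype(int)-27)<6)&(hsv[...,1]>140)&(hsv[...,2]>90)&(roi>0)).astype(np.uint8)
    n,l,st,ce=cv2.connectedComponentsWithStats(y); print('yellow',st[1:].tolist(),ce[1:].round(1).tolist())
r=least_squares(lambda v:np.concatenate([(proj(p,fx2w(v,P))[0]-a) for p,P,a in obs]),v0,loss='soft_l1',x_scale=[1,1,.01])
print(r.x.round(3),r.cost,r.fun.reshape(-1,2).round(1).tolist())
np.save('v.npy',r.x); draw(ps,r.x,'pics/crop2.png')
E
```

```text
[[240, 180], [288, 284], [225, 304], [188, 194]] [[189.5, 190.8], [218.3, 302.6], [282.9, 284.9], [242.3, 179.3]]
yellow [[221, 210, 17, 14, 109], [230, 221, 4, 2, 5]] [[229.4, 215.4], [231.8, 221.8]]
[[304, 145], [377, 251], [334, 281], [262, 172]] [[377.3, 255.9], [310.6, 145.2], [265.6, 169.9], [331.3, 282.7]]
yellow [[316, 204, 1, 1, 1], [317, 209, 14, 10, 43]] [[316.0, 204.0], [324.1, 213.4]]
[499.129 -83.031   0.556] 1.5688846279571895 [[-0.5, -0.3], [0.2, 0.5], [0.5, -0.3], [-0.1, 0.2], [0.6, 0.6], [1.0, -0.3], [-0.5, -0.1], [-0.7, -0.1]]
```

View pics/crop2.png

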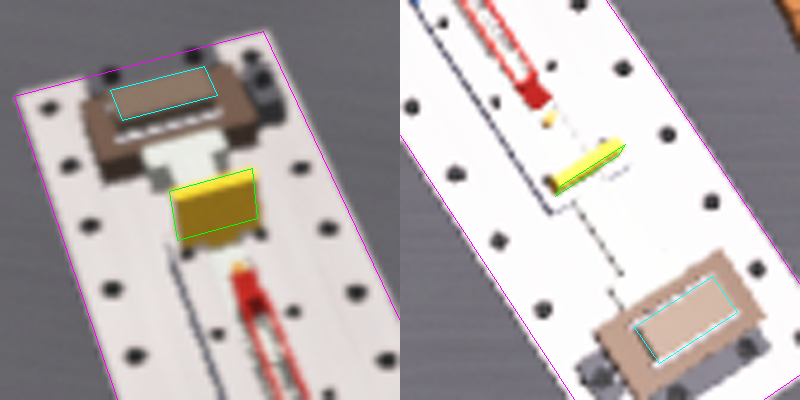

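The fit is now within 1 px, and both the tab face and block outlines coincide with the image. Next I'll work out the tool-frame distances. The plan is jaws shut, fingers down, jaw axis along fixture y, pushing with the pad sides.

```bash
cat > go.py <<'E'
import sys; from h import *
from scipy.spatial.transform import Rotation as R
# args: target in fixture coords x y and TCP z (mm); prints shift in tool cm and turn
v=np.load('v.npy'); s=manip.get_state()
Rt=R.from_euler('xyz',s['tcp_rot']).as_matrix(); p=np.array(s['eef_pos'])
c,sn=np.cos(v[2]),np.sin(v[2]); d=p[:2]-v[:2]
print('t',s['clock'],'world',p.round(1),'fix',round(c*d[0]+sn*d[1],1),round(-sn*d[0]+c*d[1],1),'F',np.round(s['contact_force'],1),'open',round(s['opening'],2))
tgt=fx2w(v,[float(a) for a in sys.argv[1:4]])[0]
print('shift cm',(Rt.T@(tgt-p)/10).round(2), 'dist',np.linalg.norm(tgt-p).round(0))
print('tool axes\n',Rt.round(2))
for sg in(1,-1):
    y=sg*np.array([-sn,c,0]); x=np.array([0,0,-1.]); G=np.c_[x,y,np.cross(x,y)]
    print('turn',R.from_matrix(Rt.T@G).as_rotvec().round(3))
E
python3 go.py -35 0 200
```

```text
t 1.55 world [191.4 621.2 245.3] fix 110.1 760.6 F [0.2 1.4 0.4] open 1.0
shift cm [  4.53 -60.88  47.85] dist 776.0
tool axes
 [[ 0.    0.29  0.96]
 [-0.    0.96 -0.29]
 [-1.    0.    0.  ]]
turn [-0.855  0.     0.   ]
turn [ 2.287  0.    -0.   ]
```

```bash
python3 -m handwheel '[[[-1,0,-4,4.5,0,0,0],[-1,0,-4,4.5,0,0,0],[-1,0,-4,4.5,0,0,0],[-1,0,-4,4.5,0,0,0],[-1,0,-4,4.5,0,0,0]]]'; python3 go.py -35 0 200
```

```text
clock: 2.17
eef_pos: [349.0, 361.6, 244.5]
tcp_rot: [1.847, 1.567, 1.558]
contact_force: [1.2, -0.3, 0.1]
opening: -0.001
t 2.175 world [349.  361.6 244.5] fix 107.1 456.9 F [ 1.2 -0.3  0.1] open -0.0
shift cm [  4.29 -40.98  24.74] dist 481.0
tool axes
 [[ 0.    0.28  0.96]
 [ 0.    0.96 -0.28]
 [-1.    0.   -0.  ]]
turn [-0.845  0.001 -0.004]
turn [ 2.297e+00 -4.000e-03 -1.000e-03]
```

```bash
python3 -m handwheel '[[[-1,0.2,-5,3,0,0,0],[-1,0.2,-5,3,0,0,0],[-1,0.2,-5,3,0,0,0],[-1,0.2,-5,3,0,0,0],[-1,0.2,-5,3,0,0,0]]]'; python3 go.py -35 0 200
```

```text
clock: 2.8
eef_pos: [425.0, 70.0, 235.2]
tcp_rot: [1.163, 1.561, 0.872]
contact_force: [1.2, 0.3, 0.1]
opening: -0.001
t 2.8 world [425.   70.  235.2] fix 17.8 169.1 F [1.2 0.3 0.1] open -0.0
shift cm [  3.41 -15.19   9.15] dist 181.0
tool axes
 [[ 0.01  0.29  0.96]
 [ 0.01  0.96 -0.29]
 [-1.    0.01  0.  ]]
turn [-0.846  0.007 -0.007]
turn [ 2.295 -0.008 -0.009]
```

```bash
python3 -m handwheel '[[[-1,0.4,-5,3,0,0,0],[-1,0.4,-5,3,0,0,0],[-1,0.4,-5,3,0,0,0],[-1,0,0,0,-0.17,0,0],[-1,0,0,0,-0.17,0,0]]]'; python3 -m handwheel '[[[-1,0,0,0,-0.17,0,0],[-1,0,0,0,-0.17,0,0],[-1,0,0,0,-0.17,0,0]]]';python3 go.py -35 0 130
```

```text
clock: 3.42
eef_pos: [470.4, -110.5, 223.7]
tcp_rot: [0.435, 1.557, 0.487]
contact_force: [0.2, 0.8, 0.1]
opening: 0.004
clock: 3.8
eef_pos: [470.6, -111.1, 224.1]
tcp_rot: [-0.129, 1.556, 0.449]
contact_force: [0.2, 0.7, 0.0]
opening: -0.002
t 3.8 world [ 470.6 -111.1  224.1] fix -39.1 -8.8 F [0.2 0.7 0. ] open -0.0
shift cm [9.41 0.89 0.29] dist 95.0
tool axes
 [[ 0.01 -0.55  0.84]
 [ 0.01  0.84  0.55]
 [-1.   -0.    0.01]]
turn [0.021 0.015 0.002]
turn [-3.12e+00 -3.00e-03  2.30e-02]
```

```bash
python3 -m handwheel '[[[-1,4.5,0.9,0.3,0.02,0.015,0],[-1,4.5,0,0,0,0,0],[-1,0,0,0,0,0,0]]]';python3 go.py -35 0 66; python3 - <<'E'
from h import *
draw([imaging.camera(c) for c in('scene','top')],np.load('v.npy'),'pics/a.png',w=55); print(manip.tcp_to_tips)
E
```

```text
clock: 4.18
eef_pos: [470.8, -101.7, 134.0]
tcp_rot: [-0.848, 1.565, -0.29]
contact_force: [-0.3, 0.2, 0.4]
opening: 0.001
t 4.175 world [ 470.8 -101.7  134. ] fix -33.9 -0.9 F [-0.3  0.2  0.4] open 0.0
shift cm [ 6.8   0.11 -0.13] dist 68.0
tool axes
 [[ 0.01 -0.53  0.85]
 [-0.    0.85  0.53]
 [-1.   -0.    0.  ]]
turn [0.002 0.004 0.004]
turn [-3.139 -0.007  0.006]
14.0
```

View pics/a.png

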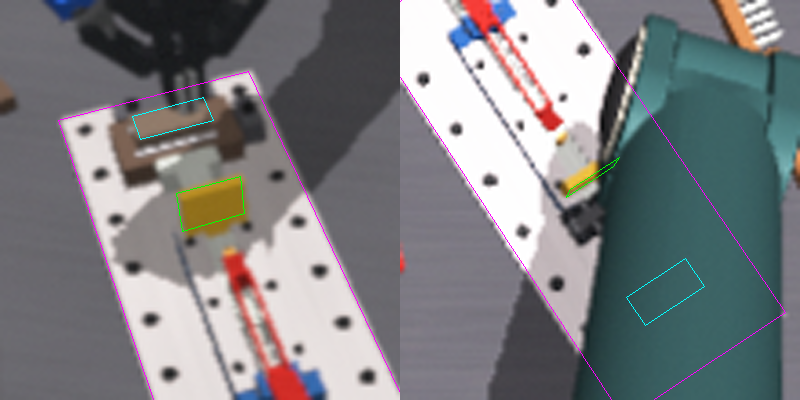

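The shut fingers hang above the gap at scene crop (187,95), in front of the tab and in line with it. The tab outline still matches. Descending now.

```bash
python3 -m handwheel '[[[-1,3.5,0,0,0,0,0],[-1,3.2,0.1,0,0,0,0],[-1,0.2,0,0,0,0,0]]]';python3 go.py 0 0 66
```

```text
clock: 4.65
eef_pos: [480.0, -102.2, 73.4]
tcp_rot: [-0.654, 1.545, -0.096]
contact_force: [-0.7, 0.0, 0.8]
opening: -0.0
t 4.65 world [ 480.  -102.2   73.4] fix -26.4 -6.2 F [-0.7  0.   0.8] open -0.0
shift cm [0.78 0.63 2.63] dist 28.0
tool axes
 [[ 0.03 -0.53  0.85]
 [-0.    0.85  0.53]
 [-1.   -0.02  0.02]]
turn [0.002 0.021 0.016]
turn [-3.139 -0.025  0.033]
```

```bash
python3 -m handwheel '[[[-1,0.7,0.6,0,0,0.02,0.016],[-1,0,0,0,0,0,0]]]';python3 go.py 0 0 66
```

```text
clock: 4.9
eef_pos: [479.3, -97.2, 69.2]
tcp_rot: [-0.443, 1.566, 0.115]
contact_force: [0.5, -0.2, -0.5]
opening: -0.003
t 4.9 world [479.3 -97.2  69.2] fix -24.3 -1.5 F [ 0.5 -0.2 -0.5] open -0.0
shift cm [0.33 0.15 2.43] dist 25.0
tool axes
 [[ 0.   -0.53  0.85]
 [ 0.    0.85  0.53]
 [-1.   -0.    0.  ]]
turn [0.002 0.004 0.002]
turn [-3.14e+00 -3.00e-03  6.00e-03]
```

```bash
python3 -m handwheel '[[[-1,0.2,0.15,0.8,0,0,0],[-1,0.1,0,0.8,0,0,0],[-1,0,0,0.8,0,0,0],[-1,0,0,0.8,0,0,0]]]';python3 go.py 30 0 66
```

```text
clock: 5.4
eef_pos: [502.5, -81.5, 67.6]
tcp_rot: [3.005, 1.566, -2.724]
contact_force: [-8.1, -4.8, 7.4]
opening: 0.002
t 5.4 world [502.5 -81.5  67.6] fix 3.7 -0.5 F [-8.1 -4.8  7.4] open 0.0
shift cm [0.14 0.05 2.63] dist 26.0
tool axes
 [[-0.   -0.53  0.85]
 [-0.    0.85  0.53]
 [-1.    0.   -0.  ]]
turn [-0.001 -0.004 -0.001]
turn [ 3.141e+00 -1.000e-03  7.000e-03]
```

```bash
python3 -m handwheel '[[[-1,0,0,0.8,0,0,0],[-1,0,0,0.8,0,0,0],[-1,0,0,0.6,0,0,0]]]';python3 go.py 30 0 66; python3 - <<'E'
from h import *
draw([imaging.camera('scene')],np.load('v.npy'),'pics/b.png',s=0,w=45)
E
```

```text
clock: 5.78
eef_pos: [514.4, -74.2, 67.0]
tcp_rot: [2.833, 1.55, -2.9]
contact_force: [-8.3, -5.2, 6.9]
opening: 0.002
t 5.775 world [514.4 -74.2  67. ] fix 17.6 -0.6 F [-8.3 -5.2  6.9] open 0.0
shift cm [0.08 0.06 1.24] dist 12.0
tool axes
 [[-0.02 -0.52  0.85]
 [-0.01  0.85  0.52]
 [-1.    0.01 -0.02]]
turn [-0.005 -0.02  -0.006]
turn [ 3.136 -0.01   0.031]
```

View pics/b.png

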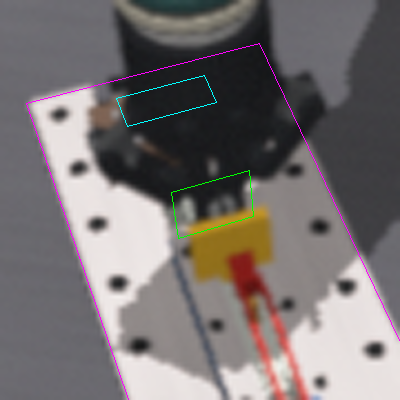

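The fingers are on the tab, which has moved roughly 25 mm in the picture. The pin is at the catch's ramp, crop (250,285). Pushing on past the catch.

```bash
python3 -m handwheel '[[[-1,0,0,0.9,0,-0.02,0],[-1,0,0,0.8,0,0,0],[-1,0,0,0.4,0,0,0]]]';python3 go.py 30 0 66; python3 - <<'E'
from h import *
draw([imaging.camera('scene')],np.load('v.npy'),'pics/c.png',s=40,w=45)
E
```

```text
clock: 6.2
eef_pos: [525.8, -67.2, 66.3]
tcp_rot: [2.455, 1.552, 3.002]
contact_force: [-7.6, -5.1, 7.4]
opening: -0.005
t 6.2 world [525.8 -67.2  66.3] fix 31.0 -0.6 F [-7.6 -5.1  7.4] open -0.0
shift cm [ 0.03  0.06 -0.1 ] dist 1.0
tool axes
 [[-0.02 -0.52  0.85]
 [ 0.    0.85  0.52]
 [-1.    0.01 -0.01]]
turn [-0.009 -0.015 -0.012]
turn [ 3.132 -0.019  0.023]
```

View pics/c.png

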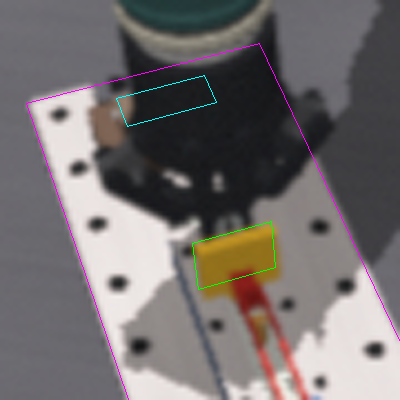

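With the 40 mm outline, the tab sits at or slightly beyond it, and the brass pin at (258,325) is past the catch head at (250,290). Letting it back slowly.

```bash
python3 -m handwheel '[[[-1,0,0,-0.5,0,0,0],[-1,0,0,-0.6,0,0,0],[-1,0,0,-0.6,0,0,0],[-1,0,0,-0.8,0,0,0]]]';python3 go.py -20 0 66
```

```text
clock: 6.75
eef_pos: [502.9, -81.3, 66.9]
tcp_rot: [2.539, 1.548, 3.085]
contact_force: [-0.2, 0.2, 0.6]
opening: 0.001
t 6.75 world [502.9 -81.3  66.9] fix 4.2 -0.5 F [-0.2  0.2  0.6] open 0.0
shift cm [ 0.13  0.03 -2.42] dist 24.0
tool axes
 [[-0.02 -0.52  0.85]
 [ 0.    0.85  0.52]
 [-1.    0.01 -0.02]]
turn [-0.009 -0.019 -0.013]
turn [ 3.132 -0.02   0.029]
```

```bash
python3 -m handwheel '[[[-1,0,0,-1.2,0,0,0],[-1,0,0,0,0,0,0],[-1,-3,0,0,0,0,0],[-1,-5,0,0,0,0,0],[-1,-5,0,0,0,0,0]]]'; python3 -m handwheel '[[[-1,-3,5,0,0,0,0],[-1,-1,6,0,0,0,0],[-1,0,6,0,0,0,0],[-1,0,6,0,0,0,0],[-1,0,6,0,0,0,0]]]'; python3 -m handwheel '[[[-1,0,0,0,0,0,0],[-1,0,0,0,0,0,0]]]'; python3 - <<'E'
from h import *
ps=[imaging.camera(c) for c in('scene','top')]
draw(ps,np.load('v.npy'),'pics/d.png',s=30,w=50)
E
```

```text
clock: 7.38
eef_pos: [492.7, -87.6, 197.1]
tcp_rot: [2.543, 1.54, 3.089]
contact_force: [1.0, 0.6, -0.1]
opening: -0.005
clock: 8.0
eef_pos: [345.9, 165.2, 248.4]
tcp_rot: [2.23, 1.557, 2.768]
contact_force: [1.9, -0.3, -0.1]
opening: -0.0
clock: 8.25
eef_pos: [344.1, 168.5, 249.0]
tcp_rot: [2.096, 1.557, 2.642]
contact_force: [-0.8, -1.2, -0.9]
opening: 0.002
```

View pics/d.png

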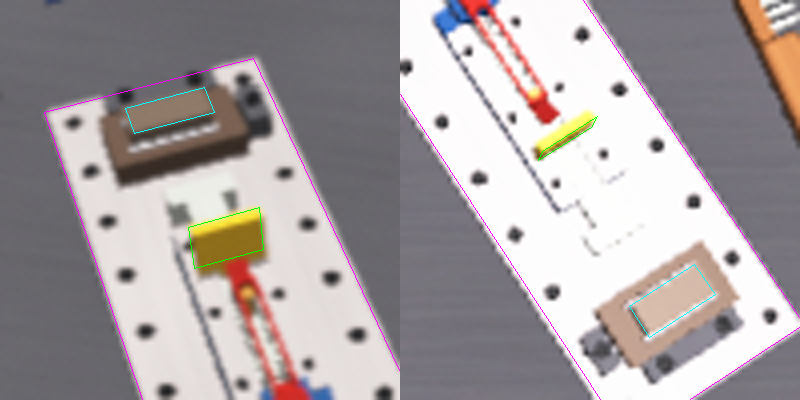

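The tab matches the 30 mm outline in both views, the pin is behind the catch head, and the block is in its nest. The arm is clear, so I'll check the brush and magnet and hand in.

```bash
python3 - <<'E'
from h import *
p=imaging.camera('top')
for q in('wire_brush','weld_magnet'): print(q,[(np.round(d['point']).tolist(),round(d['p'],2)) for d in imaging.landmark_of(p,q)[:2]])
s=manip.get_state(); print(s['clock'],np.abs(s['joint_velocities']).max(),np.round(s['contact_force'],1)); print(manip.job_done())
E
```

```text
wire_brush [([371.0, 186.0], 0.64)]
weld_magnet [([257.0, 234.0], 0.75)]
8.5 0.0031512683515243995 [ 0.  -0.3  0.1]
the job is handed in; nothing more can be done
None
```

The slide is latched off the welded block and the job is handed in, at 8.5 s on the robot's clock. I pushed the yellow tab with the shut fingers to about 40 mm of travel, let it spring back onto the dropped catch, and moved the arm clear.

**Slide and block:** In the last pictures the tab matched the 30 mm outline in both views, with the pin behind the catch. The block was still in its nest.

**Forces:** The contact force fell to zero while backing off, and the arm was still at the end. During the push it read about 9–10 N along the slide, plus an unexplained 7 N upward. That is well under the limits.

**Brush and magnet:** The magnet was found within 1 px of where it started. The network put the brush about 5 px (roughly 13 mm) from its first report. I put that down to detection scatter, because the arm never went near it. I did not check it separately.

**Disagreements:** The first pose fit was a few millimetres off because of a bad stop pin detection. I replaced it with a fit to the plate's corners, good to 1 px.

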